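# Find the filter case with the stiff hinge

## Robot

A 6-joint arm with a two-finger parallel gripper is mounted at the origin on the work surface. World frame = base frame: x ahead of the robot, y to its left, z up, the work surface at z = 0. Lengths are in m, angles in rad, forces in N, time in s.
With the tool pointing down it reaches from about 0.325 to 0.9 m from the base axis. Payload 6.1 kg.
Tool frame: the origin (TCP) lies between the finger pads; the fingertips stand 14 mm ahead of it and the grasp point (between the pads) lies 5 mm behind it; z points along the fingers, y is the direction in which the jaws open and shut (so a half turn about z gives the same grasp; the last joint's range is limited). The gripper opens to 85 mm and grips with 20 to 120 N. Pads are 22 mm wide; open, the fingers measure 114 mm over their backs; the gripper's body (76 mm by 85 mm) begins 54 mm behind the grasp point. The pads swing forward as they close: fully open they stand 13 mm farther back than shut.
Start: joints at [-1.318, 0.22, 1.526, -0, 1.395, -0.126], TCP at [0.231, -0.581, 0.245] pointing down, gripper open.
Joint ranges: [-2.98, 2.98], [-0.91, 2.08], [0.09, 2.57], [-1.24, 4.39], [0.2, 2.65], [-2.68, 2.68]. Speed limits (rad/s): [2.57, 2.57, 3.01, 3.14, 3.14, 3.14].

## Interface

Orientations are given as [roll, pitch, yaw] about the fixed x, y, z axes, in that order (R = Rz(yaw) Ry(pitch) Rx(roll)).
In Python, from plant import * gives the robot as it stands.
- The arm moves only by the tool jog_arm, never from a script. Its argument "targets" is a list of rows, each an object with "offset": the shift along the tool's x, y, z in m, a list of three; "rot": the turn, a rotation vector about the tool's x, y, z in rad, a list of three; "fingers": the opening in per cent of the stroke, from 0 (shut) to 100 (fully open). A call has 1 to 5 rows; each row is the pose to reach, as a shift and turn from the pose commanded when the call began, along the tool's axes at that moment; what a row does not reach only later rows make up. A row lasts 1/12 s, in which the tool goes at most 41.7 mm and 7.16 degrees, less where a joint would pass 70% of its speed; a pose out of reach is approached as far as the arm can. A call with a gripper value outside its range is refused whole. The fingers move at their own pace and stop on an object; "squeeze" is the grip in N (left out, the last holds). Time passes only in rows, so rows that repeat a pose let the fingers close. It gives the time, the measured TCP pose, the force and the opening at its end, in the units of the state.
- state(): the state, without advancing time (a new reading comes with each control period).
- snapshot(name): name is "side" or "top"; returns a dict with "img" (400x640x3 uint8, red, green, blue), "range_z" (400x640 float32, m along the optical axis (not along the pixel's ray), 0 where there is no reading), "fovy" (degrees; the focal length in pixels is half the picture's height over the tangent of half this angle, whatever the lens; pixels are square), "cx", "cy" (the principal point, pixels), "rvec" (rotation vector, rad) and "tvec" (3), from world to camera coordinates, as OpenCV has them. Camera axes: x right, y down, z forward; pixel columns grow to the right and rows downward; lengths in m; the calibration is good to about 2 mm. A picture is of the moment at which its call begins.
- hand_in(): hands the job in, once; it reports no verdict.
The state is a dict: "t": time; "q": joint angles; "joint_velocities": joint speeds; "effort": joint torques, N m; "tcp_pos": TCP position; "eef_rot": TCP orientation; "ft_force": force on the tool from outside, world axes, zero at the start; "wrist_torque": the same for the moment, N m; "finger_gap": opening from 0.0 (shut) to 1.0 (fully open).
Only numpy, scipy, OpenCV 4.12 (cv2) and the standard library are available. Lean on these libraries where they do the work, as an engineer would, in place of code of your own. Each camera call takes 0.05 s, during which the arm holds its last target. There are 200 camera calls.

## Task

Check the hinges of the two black filter cases: lift each lid by its T-shaped pull right up to its stop and let go - a sound one drops shut, a stiff one stays up. After trying both, stand the small aluminium skittle-shaped reject marker upright in the middle of the cork pad in front of the stiff case only, leaving that lid up and the sound case shut.

Things in the scene. Friction and masses are not known exactly. Their poses are not given: they have to be found in the camera images.
- case_a: one of two look-alike matte black hinged cases, fixed, level. One hinge is sound, one stiff; which cannot be seen. Origin: centre of its underside, on the mat; z up, +x from front to hinge, y along the hinge. Body 100 (x) by 110 (y) by 45 mm high. Hinge line along y at x=+50, z=45 mm. Fixed in front of it: its marking pad, cork, 60 by 60 by 4 mm thick, centre x=-95, y=0 mm
- lid_a (a joint): lid of case_a, 12 mm thick: 0 shut, grows opening up and back, stop at 1.1 rad (145 mm high). Let go, it drops shut within 1 s if sound, stays put if stiff; lifts with under 5 N. T pull on top: cross bar along y, 30 mm long, 10 mm thick, on a 10 mm stem, centre x=-35, y=0, z=85 mm in the case frame when shut. Pinch the bar over its ends from above; it turns between the fingers as the lid swings
- case_b: one of two look-alike matte black hinged cases, fixed, level. One hinge is sound, one stiff; which cannot be seen. Origin: centre of its underside, on the mat; z up, +x from front to hinge, y along the hinge. Body 100 (x) by 110 (y) by 45 mm high. Hinge line along y at x=+50, z=45 mm. Fixed in front of it: its marking pad, cork, 60 by 60 by 4 mm thick, centre x=-95, y=0 mm
- lid_b (a joint): lid of case_b, 12 mm thick: 0 shut, grows opening up and back, stop at 1.1 rad (145 mm high). Let go, it drops shut within 1 s if sound, stays put if stiff; lifts with under 5 N. T pull on top: cross bar along y, 30 mm long, 10 mm thick, on a 10 mm stem, centre x=-35, y=0, z=85 mm in the case frame when shut. Pinch the bar over its ends from above; it turns between the fingers as the lid swings
- marker_mid (a point): the loose reject marker, a turned aluminium skittle 50 mm tall, 70 g, standing upright on the mat between the cases; foot 34 mm across, waist 14 mm, cylindrical head 22 mm across from 31 to 50 mm up (grip it there). This point is on its axis half-way up, 25 mm above its underside; z is its axis
Not all that is in view belongs to the job. Leave any purple look-alike of the part that bears marker_mid alone.

How it is judged:
On the way, in this order (a step that is already met when the one before it is completed fails the run):
1. the sound lid has been lifted up (value of joint lid_a above 0.8 rad), for 0.05 s.
2. both have been tried: the sound lid has dropped shut and the stiff lid stands up (value of joint lid_a below 0.1 rad and value of joint lid_b above 0.7 rad), for 0.1 s.
3. the reject marker stands on the stiff case's pad (x of marker_mid in the frame of case_b between -0.115 and -0.075 m and y of marker_mid in the frame of case_b between -0.02 and 0.02 m and z of marker_mid in the frame of case_b between 0.02 and 0.034 m and angle between marker_mid's own z axis and vertical below 0.17 rad), for 0.2 s.
At the end, for the whole second after the job is handed in: The marker stands at rest and upright (within 10 degrees) on the cork pad of the stiff case, within 20 mm of the pad's middle along each side; the stiff lid still stands up (over 0.5 rad) and the sound lid is shut (under 0.1 rad) (all of step 3 and linear speed of marker below 0.02 m/s and value of joint lid_a below 0.1 rad and value of joint lid_b above 0.5 rad); the robot touches nothing.
It fails at once if the marker is set down on the pad of the sound case (x of marker_mid in the frame of case_a between -0.115 and -0.075 m and y of marker_mid in the frame of case_a between -0.02 and 0.02 m and z of marker_mid in the frame of case_a between 0.02 and 0.034 m).
It also fails if it takes over 72 s, if anything falls off the work surface, if the arm or the gripper's body presses on something with over 40 N, if the wrist force passes 120 N, or if a joint passes its speed limit or range.

## Working session

There is one attempt and no reset: what is moved stays moved. The work goes in short steps, Python scripts to look and compute and a tool call to move; the robot and the scene stay as the last step left them, time stands still between calls to the robot, and variables do not carry over. Pictures are saved under pics/ and viewed, about 8 in all and at most 12, crops included, and the job is handed in when it is done.

Besides the shell and the picture viewer there is one more tool, called after ">>>" as name(argument=value, ...), one argument or row to a line, values as JSON. jog_arm: Moves the arm, as the interface text tells. Its arguments: {"type":"object","properties":{"targets":{"type":"array","items":{"type":"object","properties":{"offset":{"type":"array","items":{"type":"number"}},"rot":{"type":"array","items":{"type":"number"}},"fingers":{"type":"number"}}}},"squeeze":{"type":"number"}},"required":["targets"]}

```bash
mkdir -p pics; cat > h.py <<'E'
from plant import *
import numpy as np, cv2
def snap(n):
    s=snapshot(n); f=200/np.tan(np.radians(s["fovy"])/2)
    R=cv2.Rodrigues(np.array(s["rvec"],float))[0]; t=np.array(s["tvec"],float).reshape(3)
    return s,f,R,t
def cloud(s,f,R,t):
    z=s["range_z"]; v,u=np.mgrid[:400,:640]
    P=np.stack([(u-s["cx"])/f*z,(v-s["cy"])/f*z,z],-1)
    W=(P-t)@R; W[z==0]=np.nan
    return W
def ray(s,f,R,t,u,v,h):
    d=R.T@np.array([(u-s["cx"])/f,(v-s["cy"])/f,1]); c=-R.T@t
    return c+d*(h-c[2])/d[2]
E
python3 - <<'E'
from h import *
im=[]
for n in("top","side"):
    s,f,R,t=snap(n); cv2.imwrite(f"pics/{n}0.png",s["img"][...,::-1]); print(n,f,-R.T@t,R[2])
    np.savez(f"{n}0.npz",W=cloud(s,f,R,t),img=s["img"])
print(state())
E
```

```text
top 455.2346111865766 [0.45535015 0.00862793 0.83331152] [ 0.1390372  -0.00807262 -0.99025426]
side 397.390117829098 [ 0.45960709 -0.51926636  0.68270888] [ 0.1242743   0.64396825 -0.75489125]
{'t': 0.1, 'q': array([-1.31811166e+00,  2.21156881e-01,  1.52754886e+00,  6.93578835e-06,
        1.39468417e+00, -1.26077370e-01]), 'joint_velocities': array([-0.00034855, -0.00162352, -0.00340407,  0.00240334,  0.00145951,
       -0.00130281]), 'effort': array([ 6.67663498e-04, -4.98243678e+01, -3.90544760e+01, -1.15405724e-04,
        5.68927659e-03, -1.64743363e-05]), 'tcp_pos': array([ 0.23098246, -0.58017156,  0.24427505]), 'eef_rot': array([-3.13981052e+00, -2.32765190e-04,  3.78760607e-01]), 'ft_force': array([ 0.33581406,  0.15598675, -0.01565155]), 'wrist_torque': array([-0.03334531, -0.00096261,  0.05868217]), 'finger_gap': 1.0003694112208668}
```

View pics/top0.png

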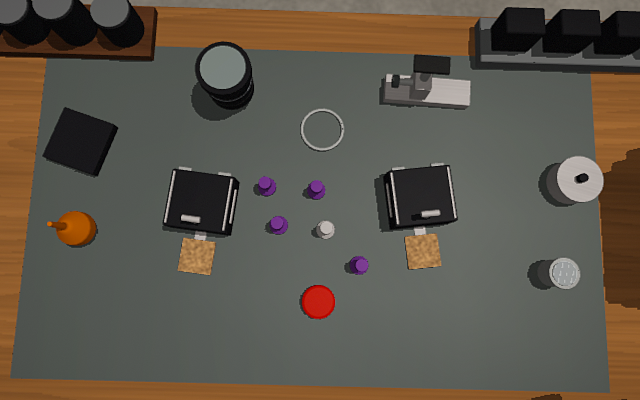

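View pics/side0.png

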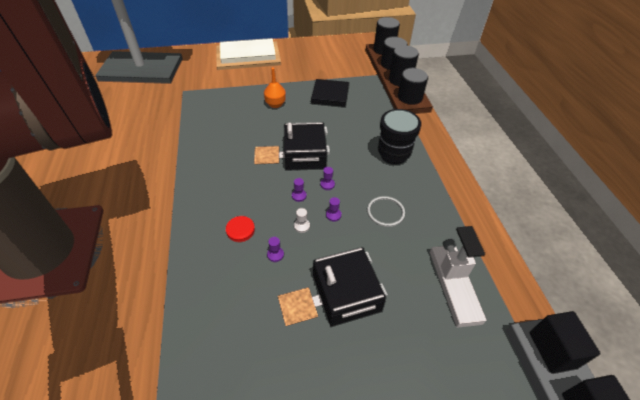

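The top view shows case L with its pull at (190,218) and pad at (197,256), and case R with its pull at (429,213) and pad at (422,251). Possible markers are the white one at (325,229) and four purple look-alikes at (267,185), (317,189), (279,225) and (359,265). I choose the white/aluminium one. The ring, the red disc and the white pot aren't part of the job.

```bash
python3 - <<'E'
from h import *
for n in("top","side"):
    d=np.load(n+"0.npz"); W=d["W"]; im=d["img"]; hsv=cv2.cvtColor(im,cv2.COLOR_RGB2HSV)
    reg=(W[...,0]>.25)&(W[...,0]<.7)&(abs(W[...,1])<.35)
    cork=reg&(hsv[...,0]<20)&(hsv[...,1]>90)&(hsv[...,2]>110)&(W[...,2]<.012)
    pull=reg&(W[...,2]>.079)&(W[...,2]<.1)&(im.min(2)>110)
    head=reg&(W[...,2]>.035)&(W[...,2]<.06)&(im.min(2)>90)&(abs(W[...,1])<.12)
    top=reg&(W[...,2]>.05)&(W[...,2]<.066)&(im.max(2)<90)
    for nm,m in(("cork",cork),("pull",pull),("head",head),("lidtop",top)):
        k,l,st,c=cv2.connectedComponentsWithStats(m.astype(np.uint8))
        for i in range(1,k):
            if st[i,4]<25: continue
            P=W[l==i]; r=cv2.minAreaRect((P[:,:2]*1000).astype(np.float32))
            print(n,nm,st[i,4],c[i].round(),"rect",np.round(r[0]),np.round(r[1]),round(r[2],1),"mean",P.mean(0).round(4),"z95",np.percentile(P[:,2],95).round(4))
a=cv2.imread("pics/top0.png")[170:280,160:470]
cv2.imwrite("pics/crop1.png",cv2.resize(a,None,fx=2.5,fy=2.5,interpolation=cv2.INTER_CUBIC))
E
```

```text
top cork 1067 [422. 251.] rect [ 488. -197.] [60. 61.] 7.7 mean [ 0.488  -0.1963  0.0033] z95 0.0056
top cork 1111 [196. 256.] rect [468. 214.] [61. 60.] 83.9 mean [0.4681 0.2132 0.0038] z95 0.0062
top pull 96 [430. 213.] rect [ 547. -189.] [ 9. 29.] 6.2 mean [ 0.5473 -0.1887  0.0883] z95 0.0909
top pull 102 [190. 218.] rect [528. 206.] [30.  9.] 83.5 mean [0.5278 0.2061 0.0886] z95 0.0913
top head 123 [326. 227.] rect [522. -17.] [20. 19.] 0.6 mean [ 0.5221 -0.0177  0.0495] z95 0.0517
top lidtop 3163 [421. 195.] rect [ 582. -184.] [100. 110.] 7.4 mean [ 0.5822 -0.1819  0.0561] z95 0.0583
top lidtop 3299 [199. 200.] rect [563. 203.] [111. 101.] 83.6 mean [0.5627 0.2016 0.0566] z95 0.0589
side cork 421 [266. 155.] rect [469. 216.] [67. 60.] 84.0 mean [0.47   0.2124 0.0022] z95 0.0045
side cork 119 [239. 234.] rect [389.  -7.] [50. 71.] 34.6 mean [ 0.392  -0.0218  0.0055] z95 0.0114
side cork 1035 [297. 306.] rect [ 490. -195.] [60. 64.] 7.1 mean [ 0.4897 -0.1973  0.0028] z95 0.0047
side pull 41 [290. 128.] rect [530. 204.] [32.  7.] 82.7 mean [0.5297 0.2033 0.087 ] z95 0.0891
side pull 97 [330. 275.] rect [ 550. -189.] [ 9. 31.] 5.4 mean [ 0.5494 -0.1898  0.0871] z95 0.0894
side head 105 [302. 214.] rect [525. -19.] [20. 18.] 80.8 mean [ 0.5244 -0.0214  0.0463] z95 0.0505
side lidtop 1105 [305. 139.] rect [565. 200.] [109. 100.] 83.7 mean [0.5658 0.1964 0.0552] z95 0.0572
side lidtop 2720 [349. 281.] rect [ 585. -185.] [100. 110.] 7.9 mean [ 0.5849 -0.1891  0.0557] z95 0.0576
```

View pics/crop1.png

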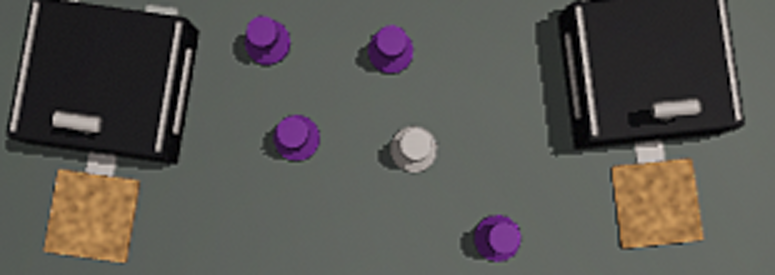

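The crop confirms it: one pale skittle at crop (413,148), four purple ones around it, and both T pulls and pads clear. The sizes agree with the description (60 mm pads, 30×9 mm bars, 100×110 mm lids, bar top at 0.09 m). Pulls: R (0.5485,-0.189) with yaw +0.128, and L (0.529,0.205) with yaw -0.112. Marker: (0.523,-0.019). I go to R first.

>>> jog_arm(
  targets=[
    {"offset": [0.033,-0.0185,0]},
    {"offset": [0.066,-0.037,0]},
    {"offset": [0.099,-0.0555,0]},
    {"offset": [0.132,-0.074,0]},
    {"offset": [0.165,-0.0925,0]},
  ],
  squeeze=30,
)

```text
invalid input
```

>>> jog_arm(
  targets=[
    {"offset": [0.033,-0.0185,0],"fingers": 65},
    {"offset": [0.066,-0.037,0],"fingers": 65},
    {"offset": [0.099,-0.0555,0],"fingers": 65},
    {"offset": [0.132,-0.074,0],"fingers": 65},
    {"offset": [0.165,-0.0925,0],"fingers": 65},
  ],
)

```text
invalid input
```

>>> jog_arm(
  targets=[
    {"offset": [0.033,-0.0185,0],"rot": [0,0,0],"fingers": 100},
    {"offset": [0.066,-0.037,0],"rot": [0,0,0],"fingers": 100},
    {"offset": [0.099,-0.0555,0],"rot": [0,0,0],"fingers": 100},
    {"offset": [0.132,-0.074,0],"rot": [0,0,0],"fingers": 100},
    {"offset": [0.165,-0.0925,0],"rot": [0,0,0],"fingers": 100},
  ],
  squeeze=30,
)

```text
t: 0.52
tcp_pos: [0.3508, -0.432, 0.2447]
eef_rot: [-3.141, 0.0, 0.378]
ft_force: [1.4, -0.1, -0.8]
finger_gap: 1.0
```

>>> jog_arm(
  targets=[
    {"offset": [0.033,-0.0185,0],"rot": [0,0,0],"fingers": 65},
    {"offset": [0.066,-0.037,0],"rot": [0,0,0],"fingers": 65},
    {"offset": [0.099,-0.0555,0],"rot": [0,0,0],"fingers": 65},
    {"offset": [0.132,-0.074,0],"rot": [0,0,0],"fingers": 65},
    {"offset": [0.165,-0.0925,0],"rot": [0,0,0],"fingers": 65},
  ],
)

```text
t: 0.93
tcp_pos: [0.47, -0.2849, 0.245]
eef_rot: [-3.141, 0.0, 0.379]
ft_force: [0.8, -0.2, -0.2]
finger_gap: 0.651
```

>>> jog_arm(
  targets=[
    {"offset": [0.033,-0.0185,0.02],"rot": [0,0,0.1],"fingers": 65},
    {"offset": [0.066,-0.037,0.04],"rot": [0,0,0.2],"fingers": 65},
    {"offset": [0.11,-0.061,0.06],"rot": [0,0,0.25],"fingers": 65},
    {"offset": [0.11,-0.061,0.08],"rot": [0,0,0.25],"fingers": 65},
    {"offset": [0.11,-0.061,0.1],"rot": [0,0,0.25],"fingers": 65},
  ],
)

```text
t: 1.35
tcp_pos: [0.5504, -0.1859, 0.1435]
eef_rot: [-3.14, -0.0, 0.133]
ft_force: [-0.5, -0.4, -0.0]
finger_gap: 0.648
```

```bash
python3 - <<'E'
from h import *
s,f,R,t=snap("side"); cv2.imwrite("pics/s1.png",cv2.resize(s["img"][200:350,230:430,::-1],None,fx=3,fy=3)); 
st=state(); print(st["tcp_pos"],st["eef_rot"],st["finger_gap"])
E
```

```text
[ 0.54690846 -0.18600011  0.13879516] [-3.13682082  0.00666171  0.1320158 ] 0.6515663048706631
```

View pics/s1.png

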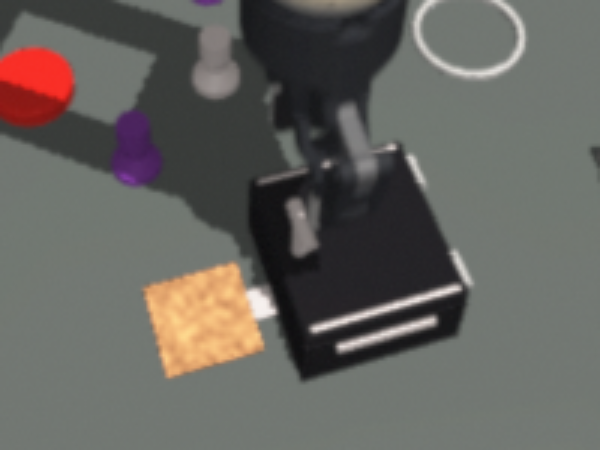

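>>> jog_arm(
  targets=[
    {"offset": [0,0,0.02],"rot": [0,0,0],"fingers": 65},
    {"offset": [0,0.001,0.04],"rot": [0,0,0],"fingers": 65},
    {"offset": [0,0.001,0.055],"rot": [0,0,0],"fingers": 65},
    {"offset": [0,0.001,0.06],"rot": [0,0,0],"fingers": 65},
    {"offset": [0,0.001,0.06],"rot": [0,0,0],"fingers": 65},
  ],
)

```text
t: 1.82
tcp_pos: [0.5477, -0.1902, 0.0839]
eef_rot: [-3.14, 0.003, 0.128]
ft_force: [1.0, -0.2, 0.0]
finger_gap: 0.649
```

```bash
python3 - <<'E'
from h import *
for n,c in(("side",(200,350,230,430)),("top",(150,270,360,500))):
    s,f,R,t=snap(n); a,b,e,d=c; cv2.imwrite(f"pics/{n}2.png",cv2.resize(s["img"][a:b,e:d,::-1],None,fx=3,fy=3)); 
st=state(); print(st["tcp_pos"],st["eef_rot"],st["ft_force"],st["t"])
E
```

```text
[ 0.54940019 -0.19089811  0.08622558] [ 3.14113025e+00 -6.64031799e-04  1.28366197e-01] [-0.47072001 -0.47093012  0.88696662] 1.9167
```

View pics/side2.png

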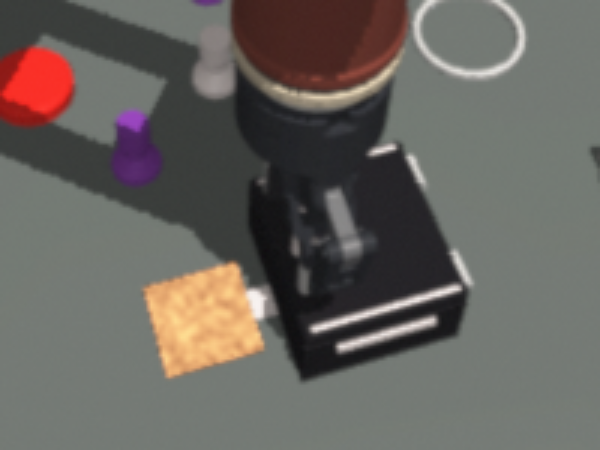

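The near finger stands in front of the bar at crop (305,280), so the jaws straddle it. Closing.

>>> jog_arm(
  targets=[
    {"offset": [0,0,0.002],"rot": [0,0,0],"fingers": 20},
    {"offset": [0,0,0.002],"rot": [0,0,0],"fingers": 20},
    {"offset": [0,0,0.002],"rot": [0,0,0],"fingers": 20},
    {"offset": [0,0,0.002],"rot": [0,0,0],"fingers": 20},
    {"offset": [0,0,0.002],"rot": [0,0,0],"fingers": 20},
  ],
  squeeze=40,
)

```text
t: 2.33
tcp_pos: [0.5494, -0.1882, 0.085]
eef_rot: [-3.138, -0.001, 0.129]
ft_force: [-2.7, 9.8, 8.4]
finger_gap: 0.332
```

```bash
python3 - <<'E'
import numpy as np
for th in np.arange(.1,1.16,.1).tolist()+[1.08]:
    c,s=np.cos(th),np.sin(th); print(round(th,2),"dx %.4f dz %.4f"%(.085-.085*c+.04*s, -(.04*c+.085*s-.04)))
E
```

```text
0.1 dx 0.0044 dz -0.0083
0.2 dx 0.0096 dz -0.0161
0.3 dx 0.0156 dz -0.0233
0.4 dx 0.0223 dz -0.0299
0.5 dx 0.0296 dz -0.0359
0.6 dx 0.0374 dz -0.0410
0.7 dx 0.0458 dz -0.0454
0.8 dx 0.0545 dz -0.0488
0.9 dx 0.0635 dz -0.0514
1.0 dx 0.0727 dz -0.0531
1.1 dx 0.0821 dz -0.0539
1.08 dx 0.0802 dz -0.0538
```

Gap 0.332, about 28 mm, so the bar is held. I lift it along the arc.

>>> jog_arm(
  targets=[
    {"offset": [0.0044,-0.001,-0.0083],"rot": [0,0,0],"fingers": 20},
    {"offset": [0.0096,-0.001,-0.0161],"rot": [0,0,0],"fingers": 20},
    {"offset": [0.0156,-0.001,-0.0233],"rot": [0,0,0],"fingers": 20},
    {"offset": [0.0223,-0.001,-0.0299],"rot": [0,0,0],"fingers": 20},
    {"offset": [0.0296,-0.001,-0.0359],"rot": [0,0,0],"fingers": 20},
  ],
)

```text
t: 2.75
tcp_pos: [0.578, -0.1843, 0.1195]
eef_rot: [-3.139, 0.002, 0.129]
ft_force: [-1.0, 6.2, -2.9]
finger_gap: 0.329
```

>>> jog_arm(
  targets=[
    {"offset": [0.0078,0,-0.0051],"rot": [0,0,0],"fingers": 20},
    {"offset": [0.0162,0,-0.0095],"rot": [0,0,0],"fingers": 20},
    {"offset": [0.0249,0,-0.0129],"rot": [0,0,0],"fingers": 20},
    {"offset": [0.0339,0,-0.0155],"rot": [0,0,0],"fingers": 20},
    {"offset": [0.0431,0,-0.0172],"rot": [0,0,0],"fingers": 20},
  ],
)

```text
t: 3.17
tcp_pos: [0.6212, -0.1787, 0.1373]
eef_rot: [-3.139, 0.001, 0.129]
ft_force: [-4.6, 6.7, 0.4]
finger_gap: 0.337
```

>>> jog_arm(
  targets=[
    {"offset": [0.004,0,-0.0003],"rot": [0,0,0],"fingers": 20},
    {"offset": [0.009,0,-0.0008],"rot": [0,0,0],"fingers": 20},
    {"offset": [0.011,0,-0.0008],"rot": [0,0,0],"fingers": 20},
    {"offset": [0.011,0,-0.0008],"rot": [0,0,0],"fingers": 20},
  ],
)

```text
t: 3.5
tcp_pos: [0.6325, -0.1772, 0.1382]
eef_rot: [-3.14, 0.0, 0.129]
ft_force: [-3.5, 7.4, 2.5]
finger_gap: 0.33
```

```bash
python3 - <<'E'
from h import *
s,f,R,t=snap("side"); cv2.imwrite("pics/s3.png",cv2.resize(s["img"][180:350,230:470,::-1],None,fx=3,fy=3)); 
st=state(); print(st["tcp_pos"],st["ft_force"],st["finger_gap"])
E
```

```text
[ 0.63227131 -0.17722675  0.13825587] [-4.28877108  6.85546235  2.80897448] 0.33407997744085716
```

View pics/s3.png

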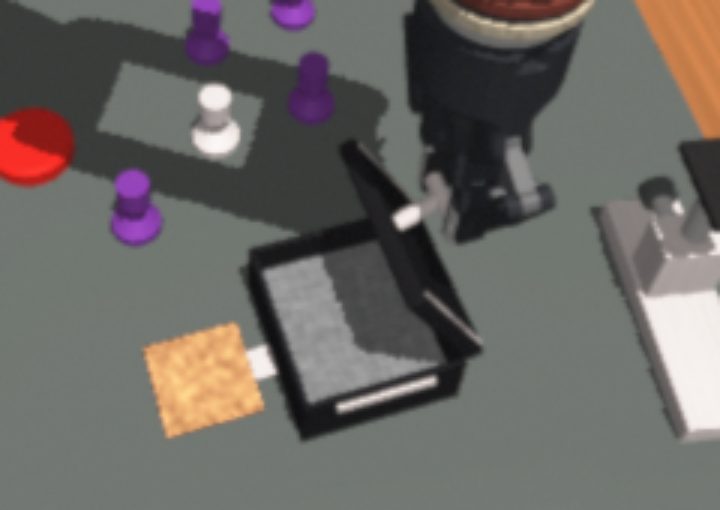

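The lid is lifted to its stop: the stem runs from (405,215) to the fingers. I let go and wait.

>>> jog_arm(
  targets=[
    {"offset": [0,0,0],"rot": [0,0,0],"fingers": 75},
    {"offset": [0,0,0],"rot": [0,0,0],"fingers": 75},
    {"offset": [0,0,0],"rot": [0,0,0],"fingers": 75},
    {"offset": [0,0,0],"rot": [0,0,0],"fingers": 75},
    {"offset": [0,0,0],"rot": [0,0,0],"fingers": 75},
  ],
)

```text
t: 3.97
tcp_pos: [0.6322, -0.1792, 0.1376]
eef_rot: [3.141, -0.001, 0.128]
ft_force: [0.2, -0.6, -0.8]
finger_gap: 0.747
```

>>> jog_arm(
  targets=[
    {"offset": [0,0,-0.02],"rot": [0,0,0],"fingers": 75},
    {"offset": [0,0,-0.04],"rot": [0,0,0],"fingers": 75},
    {"offset": [0,0,-0.06],"rot": [0,0,0],"fingers": 75},
    {"offset": [0,0,-0.08],"rot": [0,0,0],"fingers": 75},
    {"offset": [0,0,-0.09],"rot": [0,0,0],"fingers": 75},
  ],
)

```text
t: 4.38
tcp_pos: [0.6331, -0.1794, 0.2306]
eef_rot: [3.139, -0.004, 0.129]
ft_force: [1.5, -0.5, 1.1]
finger_gap: 0.748
```

>>> jog_arm(
  targets=[
    {"offset": [0,0,0],"rot": [0,0,0],"fingers": 75},
    {"offset": [0,0,0],"rot": [0,0,0],"fingers": 75},
    {"offset": [0,0,0],"rot": [0,0,0],"fingers": 75},
    {"offset": [0,0,0],"rot": [0,0,0],"fingers": 75},
    {"offset": [0,0,0],"rot": [0,0,0],"fingers": 75},
  ],
)

```text
t: 4.8
tcp_pos: [0.6312, -0.1784, 0.2254]
eef_rot: [-3.14, 0.002, 0.129]
ft_force: [-0.6, -0.6, -0.0]
finger_gap: 0.753
```

```bash
cat > lid.py <<'E'
from h import *
s,f,R,t=snap("side"); W=cloud(s,f,R,t); st=state(); print(st["t"],st["tcp_pos"],st["eef_rot"],st["finger_gap"])
for nm,o,y in(("R",(.5835,-.1838),.128),("L",(.564,.2015),-.112)):
    d=W[...,:2]-o; x=d@[np.cos(y),np.sin(y)]; v=d@[-np.sin(y),np.cos(y)]; z=W[...,2]
    m=(abs(v)<.054)&(x>-.055)&(x<.07)&(z>.03)&(z<.15)
    print(nm,"n",m.sum(),"frac z>.1:",(z[m]>.1).mean().round(3),"zmax",z[m].max().round(3),"shut-plane frac",((abs(z[m]-.057)<.004)).mean().round(3))
E
python3 lid.py
```

```text
4.85 [ 0.63138142 -0.17844366  0.22570605] [-3.14046930e+00  1.96963753e-03  1.28773299e-01] 0.7516564632437619
R n 3244 frac z>.1: 0.0 zmax 0.091 shut-plane frac 0.892
L n 1505 frac z>.1: 0.0 zmax 0.09 shut-plane frac 0.774
```

R dropped shut, so R is sound. Next is L.

>>> jog_arm(
  targets=[
    {"offset": [-0.005,-0.039,0],"rot": [0,0,0],"fingers": 65},
    {"offset": [-0.01,-0.078,0],"rot": [0,0,0],"fingers": 65},
    {"offset": [-0.016,-0.118,0],"rot": [0,0,0],"fingers": 65},
    {"offset": [-0.021,-0.157,0],"rot": [0,0,0],"fingers": 65},
    {"offset": [-0.027,-0.197,0],"rot": [0,0,0],"fingers": 65},
  ],
)

```text
t: 5.27
tcp_pos: [0.579, 0.0146, 0.2266]
eef_rot: [-3.141, 0.001, 0.128]
ft_force: [0.6, 0.1, 0.3]
finger_gap: 0.653
```

>>> jog_arm(
  targets=[
    {"offset": [-0.005,-0.039,0],"rot": [0,0,0.06],"fingers": 65},
    {"offset": [-0.01,-0.078,0],"rot": [0,0,0.12],"fingers": 65},
    {"offset": [-0.016,-0.118,0],"rot": [0,0,0.18],"fingers": 65},
    {"offset": [-0.021,-0.157,0],"rot": [0,0,0.24],"fingers": 65},
    {"offset": [-0.0265,-0.196,0],"rot": [0,0,0.24],"fingers": 65},
  ],
)

```text
t: 5.68
tcp_pos: [0.5274, 0.2059, 0.2269]
eef_rot: [3.141, 0.0, -0.114]
ft_force: [0.8, 0.7, 0.3]
finger_gap: 0.65
```

>>> jog_arm(
  targets=[
    {"offset": [0,0,0.03],"rot": [0,0,0],"fingers": 65},
    {"offset": [0,0,0.06],"rot": [0,0,0],"fingers": 65},
    {"offset": [0,0,0.08],"rot": [0,0,0],"fingers": 65},
    {"offset": [0,0,0.085],"rot": [0,0,0],"fingers": 65},
    {"offset": [0,0,0.085],"rot": [0,0,0],"fingers": 65},
  ],
)

```text
t: 6.1
tcp_pos: [0.5268, 0.2039, 0.1399]
eef_rot: [3.14, 0.004, -0.111]
ft_force: [-0.7, 0.3, -0.9]
finger_gap: 0.653
```

>>> jog_arm(
  targets=[
    {"offset": [0.001,0,0.02],"rot": [0,0,0],"fingers": 65},
    {"offset": [0.001,0,0.04],"rot": [0,0,0],"fingers": 65},
    {"offset": [0.001,0,0.055],"rot": [0,0,0],"fingers": 65},
    {"offset": [0.001,0,0.057],"rot": [0,0,0],"fingers": 65},
    {"offset": [0.001,0,0.057],"rot": [0,0,0],"fingers": 65},
  ],
)

```text
t: 6.52
tcp_pos: [0.5298, 0.2039, 0.0858]
eef_rot: [3.142, 0.0, -0.112]
ft_force: [-0.6, -0.2, -0.7]
finger_gap: 0.646
```

>>> jog_arm(
  targets=[
    {"offset": [0,0,0],"rot": [0,0,0],"fingers": 20},
    {"offset": [0,0,0],"rot": [0,0,0],"fingers": 20},
    {"offset": [0,0,0],"rot": [0,0,0],"fingers": 20},
    {"offset": [0,0,0],"rot": [0,0,0],"fingers": 20},
    {"offset": [0,0,0],"rot": [0,0,0],"fingers": 20},
  ],
)

```text
t: 6.93
tcp_pos: [0.5313, 0.2068, 0.088]
eef_rot: [-3.136, -0.004, -0.111]
ft_force: [-1.2, 9.2, 2.0]
finger_gap: 0.33
```

Held. I lift it the same way.

>>> jog_arm(
  targets=[
    {"offset": [0.0044,-0.001,-0.0083],"rot": [0,0,0],"fingers": 20},
    {"offset": [0.0096,-0.001,-0.0161],"rot": [0,0,0],"fingers": 20},
    {"offset": [0.0156,-0.001,-0.0233],"rot": [0,0,0],"fingers": 20},
    {"offset": [0.0223,-0.001,-0.0299],"rot": [0,0,0],"fingers": 20},
    {"offset": [0.0296,-0.001,-0.0359],"rot": [0,0,0],"fingers": 20},
  ],
)

```text
t: 7.35
tcp_pos: [0.5591, 0.2038, 0.1223]
eef_rot: [-3.138, -0.0, -0.111]
ft_force: [1.7, 7.3, -5.6]
finger_gap: 0.333
```

>>> jog_arm(
  targets=[
    {"offset": [0.0078,0,-0.0051],"rot": [0,0,0],"fingers": 20},
    {"offset": [0.0162,0,-0.0095],"rot": [0,0,0],"fingers": 20},
    {"offset": [0.0249,0,-0.0129],"rot": [0,0,0],"fingers": 20},
    {"offset": [0.0339,0,-0.0155],"rot": [0,0,0],"fingers": 20},
    {"offset": [0.0431,0,-0.0172],"rot": [0,0,0],"fingers": 20},
  ],
)

```text
t: 7.77
tcp_pos: [0.6017, 0.1991, 0.1399]
eef_rot: [-3.138, 0.0, -0.111]
ft_force: [-2.8, 6.7, -1.2]
finger_gap: 0.333
```

>>> jog_arm(
  targets=[
    {"offset": [0.004,0,-0.0003],"rot": [0,0,0],"fingers": 20},
    {"offset": [0.009,0,-0.0008],"rot": [0,0,0],"fingers": 20},
    {"offset": [0.011,0,-0.0008],"rot": [0,0,0],"fingers": 20},
    {"offset": [0.011,0,-0.0008],"rot": [0,0,0],"fingers": 20},
  ],
)

```text
t: 8.1
tcp_pos: [0.6134, 0.1978, 0.1411]
eef_rot: [-3.138, -0.001, -0.111]
ft_force: [-0.3, 5.1, 0.8]
finger_gap: 0.333
```

>>> jog_arm(
  targets=[
    {"offset": [0,0,0],"rot": [0,0,0],"fingers": 75},
    {"offset": [0,0,0],"rot": [0,0,0],"fingers": 75},
    {"offset": [0,0,0],"rot": [0,0,0],"fingers": 75},
    {"offset": [0,0,0],"rot": [0,0,0],"fingers": 75},
    {"offset": [0,0,0],"rot": [0,0,0],"fingers": 75},
  ],
)

```text
t: 8.52
tcp_pos: [0.6129, 0.1955, 0.1394]
eef_rot: [3.141, -0.0, -0.111]
ft_force: [-0.6, -0.1, -0.9]
finger_gap: 0.752
```

>>> jog_arm(
  targets=[
    {"offset": [0,0,-0.02],"rot": [0,0,0],"fingers": 75},
    {"offset": [0,0,-0.04],"rot": [0,0,0],"fingers": 75},
    {"offset": [0,0,-0.06],"rot": [0,0,0],"fingers": 75},
    {"offset": [0,0,-0.08],"rot": [0,0,0],"fingers": 75},
    {"offset": [0,0,-0.09],"rot": [0,0,0],"fingers": 75},
  ],
)

```text
t: 8.93
tcp_pos: [0.6139, 0.1959, 0.2323]
eef_rot: [-3.141, -0.004, -0.111]
ft_force: [0.9, 0.2, -0.5]
finger_gap: 0.749
```

>>> jog_arm(
  targets=[
    {"offset": [0,0,0],"rot": [0,0,0],"fingers": 60},
    {"offset": [0,0,0],"rot": [0,0,0],"fingers": 60},
    {"offset": [0,0,0],"rot": [0,0,0],"fingers": 60},
    {"offset": [0,0,0],"rot": [0,0,0],"fingers": 60},
    {"offset": [0,0,0],"rot": [0,0,0],"fingers": 60},
  ],
)

```text
t: 9.35
tcp_pos: [0.6119, 0.1956, 0.2273]
eef_rot: [3.141, 0.003, -0.111]
ft_force: [0.6, -0.2, 0.8]
finger_gap: 0.606
```

```bash
cat >> lid.py <<'E'
im=s["img"]; z=W[...,2]
m=(z>.042)&(z<.056)&(im.min(2)>85)&(abs(W[...,1])<.1)&(abs(W[...,0]-.52)<.1)
if m.any(): print("head",m.sum(),W[m].mean(0))
cv2.imwrite("pics/last.png",im[...,::-1])
E
python3 lid.py
```

```text
9.4 [0.6121148  0.19567881 0.22766206] [ 3.14096923e+00  2.11922012e-03 -1.11259972e-01] 0.6034314238891177
R n 3235 frac z>.1: 0.0 zmax 0.091 shut-plane frac 0.898
L n 1103 frac z>.1: 0.437 zmax 0.144 shut-plane frac 0.046
head 86 [ 0.52472471 -0.0188927   0.04827294]
```

View pics/last.png

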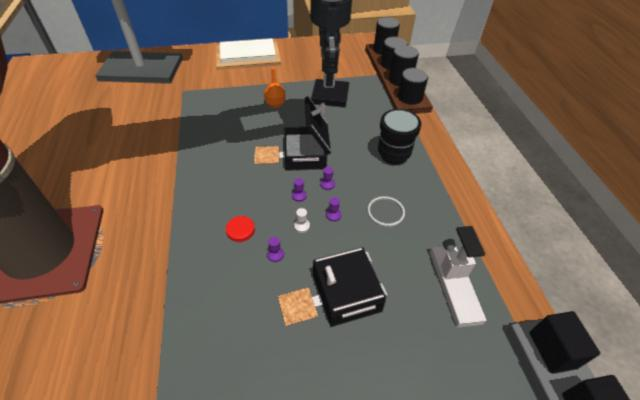

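L stays up (lid at (317,125)), so L is stiff, and R at (348,285) is shut. Next is the white marker at (302,218).

>>> jog_arm(
  targets=[
    {"offset": [-0.011,0.037,0],"rot": [0,0,0],"fingers": 60},
    {"offset": [-0.022,0.074,0],"rot": [0,0,0],"fingers": 60},
    {"offset": [-0.033,0.111,0],"rot": [0,0,0],"fingers": 60},
    {"offset": [-0.044,0.148,0],"rot": [0,0,0],"fingers": 60},
    {"offset": [-0.054,0.185,0],"rot": [0,0,0],"fingers": 60},
  ],
)

```text
t: 9.82
tcp_pos: [0.5372, 0.0168, 0.2285]
eef_rot: [3.142, 0.001, -0.11]
ft_force: [0.8, -0.5, 0.3]
finger_gap: 0.598
```

>>> jog_arm(
  targets=[
    {"offset": [-0.011,0.038,0],"rot": [0,0,0],"fingers": 60},
    {"offset": [-0.011,0.038,0.035],"rot": [0,0,0],"fingers": 60},
    {"offset": [-0.011,0.038,0.07],"rot": [0,0,0],"fingers": 60},
    {"offset": [-0.011,0.038,0.1],"rot": [0,0,0],"fingers": 60},
    {"offset": [-0.011,0.038,0.12],"rot": [0,0,0],"fingers": 60},
  ],
)

```text
t: 10.23
tcp_pos: [0.5212, -0.0188, 0.1056]
eef_rot: [-3.141, 0.004, -0.112]
ft_force: [-0.9, 0.5, 0.6]
finger_gap: 0.597
```

>>> jog_arm(
  targets=[
    {"offset": [0,0,0.01],"rot": [0,0,0],"fingers": 60},
    {"offset": [0,0,0.01],"rot": [0,0,0],"fingers": 60},
    {"offset": [0,0,0.01],"rot": [0,0,0],"fingers": 60},
  ],
)

```text
t: 10.48
tcp_pos: [0.5235, -0.0186, 0.0993]
eef_rot: [-3.142, 0.0, -0.111]
ft_force: [0.4, 0.1, -0.1]
finger_gap: 0.601
```

```bash
python3 - <<'E'
from h import *
s,f,R,t=snap("side"); cv2.imwrite("pics/s5.png",cv2.resize(s["img"][150:280,210:400,::-1],None,fx=4,fy=4)); 
st=state(); print(st["tcp_pos"],st["eef_rot"],st["finger_gap"])
E
```

```text
[ 0.52435567 -0.01869714  0.10030831] [ 3.14149728e+00 -1.68187964e-03 -1.11022999e-01] 0.5996897915958682
```

View pics/s5.png

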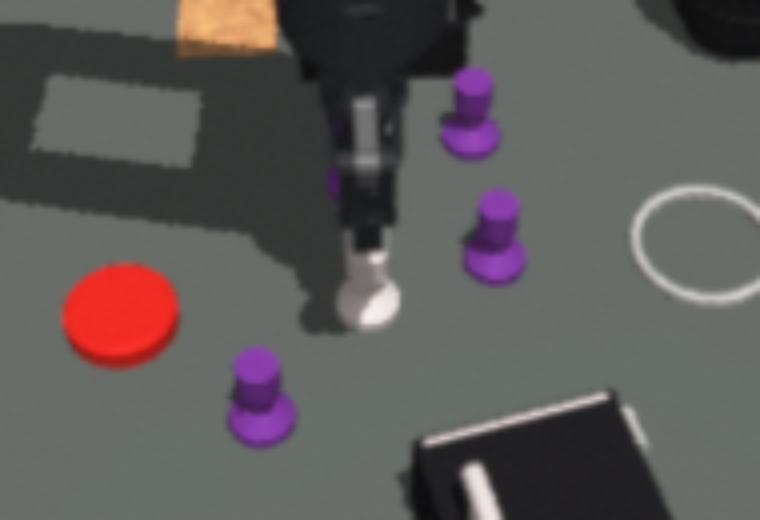

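The gripper is lined up over the white marker (crop (367,270)) and the purple ones are clear. I descend, close and lift.

>>> jog_arm(
  targets=[
    {"offset": [0,0,0.02],"rot": [0,0,0],"fingers": 60},
    {"offset": [0,0,0.04],"rot": [0,0,0],"fingers": 60},
    {"offset": [0,0,0.055],"rot": [0,0,0],"fingers": 60},
    {"offset": [0,0,0.061],"rot": [0,0,0],"fingers": 60},
    {"offset": [0,0,0.061],"rot": [0,0,0],"fingers": 60},
  ],
  squeeze=30,
)

```text
t: 10.95
tcp_pos: [0.5234, -0.0185, 0.0381]
eef_rot: [3.142, 0.0, -0.111]
ft_force: [-0.4, 0.6, 0.2]
finger_gap: 0.597
```

>>> jog_arm(
  targets=[
    {"offset": [0,0,0],"rot": [0,0,0],"fingers": 15},
    {"offset": [0,0,0],"rot": [0,0,0],"fingers": 15},
    {"offset": [0,0,0],"rot": [0,0,0],"fingers": 15},
    {"offset": [0,0,0],"rot": [0,0,0],"fingers": 15},
    {"offset": [0,0,0],"rot": [0,0,0],"fingers": 15},
  ],
)

```text
t: 11.37
tcp_pos: [0.5249, -0.0188, 0.0398]
eef_rot: [3.141, -0.003, -0.111]
ft_force: [0.1, -1.0, 7.1]
finger_gap: 0.246
```

>>> jog_arm(
  targets=[
    {"offset": [0,0,0],"rot": [0,0,0],"fingers": 15},
    {"offset": [0,0,-0.02],"rot": [0,0,0],"fingers": 15},
    {"offset": [0,0,-0.045],"rot": [0,0,0],"fingers": 15},
    {"offset": [0,0,-0.07],"rot": [0,0,0],"fingers": 15},
    {"offset": [0,0,-0.1],"rot": [0,0,0],"fingers": 15},
  ],
)

```text
t: 11.78
tcp_pos: [0.5221, -0.0184, 0.1381]
eef_rot: [-3.141, 0.003, -0.111]
ft_force: [0.5, -0.4, -0.6]
finger_gap: 0.244
```

>>> jog_arm(
  targets=[
    {"offset": [-0.011,-0.031,0],"rot": [0,0,0],"fingers": 15},
    {"offset": [-0.022,-0.062,0],"rot": [0,0,0],"fingers": 15},
    {"offset": [-0.033,-0.093,0],"rot": [0,0,0],"fingers": 15},
    {"offset": [-0.044,-0.124,0],"rot": [0,0,0],"fingers": 15},
    {"offset": [-0.055,-0.155,0],"rot": [0,0,0],"fingers": 15},
  ],
)

```text
t: 12.2
tcp_pos: [0.4853, 0.1428, 0.1384]
eef_rot: [-3.141, -0.0, -0.112]
ft_force: [1.0, 0.7, -0.2]
finger_gap: 0.246
```

>>> jog_arm(
  targets=[
    {"offset": [-0.011,-0.031,0],"rot": [0,0,0],"fingers": 15},
    {"offset": [-0.02,-0.055,0],"rot": [0,0,0],"fingers": 15},
    {"offset": [-0.025,-0.0695,0.02],"rot": [0,0,0],"fingers": 15},
    {"offset": [-0.025,-0.0695,0.04],"rot": [0,0,0],"fingers": 15},
    {"offset": [-0.025,-0.0695,0.06],"rot": [0,0,0],"fingers": 15},
  ],
)

```text
t: 12.62
tcp_pos: [0.4686, 0.2148, 0.078]
eef_rot: [-3.141, -0.001, -0.109]
ft_force: [0.1, 0.0, -0.7]
finger_gap: 0.241
```

>>> jog_arm(
  targets=[
    {"offset": [0,0,0.015],"rot": [0,0,0],"fingers": 15},
    {"offset": [0,0,0.025],"rot": [0,0,0],"fingers": 15},
    {"offset": [0,0,0.025],"rot": [0,0,0],"fingers": 15},
    {"offset": [0,0,0.025],"rot": [0,0,0],"fingers": 15},
  ],
)

```text
t: 12.95
tcp_pos: [0.4685, 0.2132, 0.053]
eef_rot: [3.141, 0.001, -0.111]
ft_force: [-0.3, -0.5, -0.5]
finger_gap: 0.243
```

```bash
python3 - <<'E'
from h import *
s,f,R,t=snap("side"); cv2.imwrite("pics/s6.png",cv2.resize(s["img"][70:200,210:360,::-1],None,fx=4,fy=4)); 
st=state(); print(st["tcp_pos"],st["eef_rot"],st["finger_gap"],st["ft_force"])
E
```

```text
[0.46934492 0.21340309 0.05382988] [-3.14128524e+00 -7.83825392e-04 -1.11473997e-01] 0.23886563175254175 [-0.17494252 -0.41036287 -0.70061483]
```

View pics/s6.png

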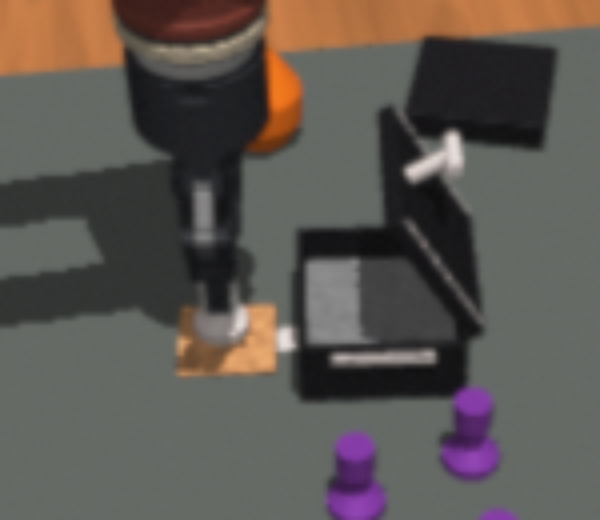

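The marker hangs upright just above the stiff case's pad at (222,320), and the lid stands. I lower the last 11 mm.

>>> jog_arm(
  targets=[
    {"offset": [0,0,0.004],"rot": [0,0,0],"fingers": 15},
    {"offset": [0,0,0.007],"rot": [0,0,0],"fingers": 15},
    {"offset": [0,0,0.009],"rot": [0,0,0],"fingers": 15},
    {"offset": [0,0,0.0105],"rot": [0,0,0],"fingers": 15},
    {"offset": [0,0,0.0105],"rot": [0,0,0],"fingers": 15},
  ],
)

```text
t: 13.42
tcp_pos: [0.4695, 0.2136, 0.0438]
eef_rot: [-3.141, -0.001, -0.111]
ft_force: [-2.2, -0.6, 7.5]
finger_gap: 0.242
```

Contact, 7.5 N upward. I release gently and rise.

>>> jog_arm(
  targets=[
    {"offset": [0,0,0],"rot": [0,0,0],"fingers": 32},
    {"offset": [0,0,0],"rot": [0,0,0],"fingers": 40},
    {"offset": [0,0,0],"rot": [0,0,0],"fingers": 55},
    {"offset": [0,0,0],"rot": [0,0,0],"fingers": 60},
    {"offset": [0,0,0],"rot": [0,0,0],"fingers": 60},
  ],
)

```text
t: 13.83
tcp_pos: [0.4687, 0.2133, 0.0425]
eef_rot: [3.142, 0.0, -0.111]
ft_force: [0.8, -0.0, -0.2]
finger_gap: 0.602
```

>>> jog_arm(
  targets=[
    {"offset": [0,0,-0.02],"rot": [0,0,0],"fingers": 60},
    {"offset": [0,0,-0.05],"rot": [0,0,0],"fingers": 60},
    {"offset": [0,0,-0.08],"rot": [0,0,0],"fingers": 60},
    {"offset": [0,0,-0.11],"rot": [0,0,0],"fingers": 60},
    {"offset": [0,0,-0.14],"rot": [0,0,0],"fingers": 60},
  ],
)

```text
t: 14.25
tcp_pos: [0.4684, 0.2133, 0.1838]
eef_rot: [3.141, 0.0, -0.111]
ft_force: [0.1, 0.3, 0.6]
finger_gap: 0.597
```

>>> jog_arm(
  targets=[
    {"offset": [0,0.03,-0.02],"rot": [0,0,0],"fingers": 60},
    {"offset": [0,0.06,-0.04],"rot": [0,0,0],"fingers": 60},
    {"offset": [0,0.09,-0.04],"rot": [0,0,0],"fingers": 60},
    {"offset": [0,0.12,-0.04],"rot": [0,0,0],"fingers": 60},
    {"offset": [0,0.15,-0.04],"rot": [0,0,0],"fingers": 60},
  ],
)

```text
t: 14.67
tcp_pos: [0.452, 0.0632, 0.2232]
eef_rot: [-3.142, -0.001, -0.111]
ft_force: [0.7, 0.1, -0.5]
finger_gap: 0.6
```

```bash
python3 lid.py; python3 - <<'E'
from h import *
for n in("side","top"):
    s,f,R,t=snap(n); W=cloud(s,f,R,t); z=W[...,2]
    d=W[...,:2]-[.564,.2015]; x=d@[np.cos(.112),-np.sin(.112)]; v=d@[np.sin(.112),np.cos(.112)]
    m=(abs(x+.095)<.04)&(abs(v)<.04)&(z>.045)&(z<.07)
    if m.any(): print(n,m.sum(),"case frame",x[m].mean(),v[m].mean(),"top z",np.percentile(z[m],90))
    if n=="side": cv2.imwrite("pics/s7.png",cv2.resize(s["img"][70:330,210:400,::-1],None,fx=2.2,fy=2.2))
E
```

```text
14.7167 [0.45153607 0.05889634 0.22279257] [ 3.13795731e+00 -4.96091402e-04 -1.12634920e-01] 0.5980023152759456
R n 3241 frac z>.1: 0.0 zmax 0.092 shut-plane frac 0.896
L n 1101 frac z>.1: 0.445 zmax 0.144 shut-plane frac 0.045
head 4 [0.52381491 0.00375748 0.04765995]
side 61 case frame -0.09463382041549741 -0.0010432250798472248 top z 0.05334521815006521
```

View pics/s7.png

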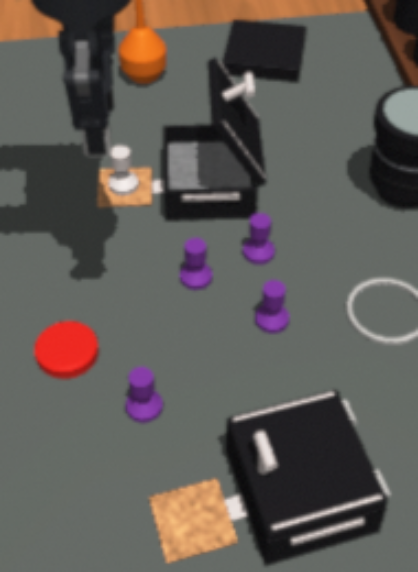

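The marker stands upright on the stiff case's pad at (122,170), that lid is up, and the other case is shut. Its head measures (-0.095,-0.001) in the case frame with its top at 0.053 m. I'm handing in.

```bash
python3 -c "
from plant import *
print(state()['joint_velocities'].round(3)); print(hand_in())"
```

```text
[ 0.048  0.017 -0.015  0.017 -0.002  0.02 ]
the job is handed in; nothing more can be done
None
```

The job is done and handed in at about 14.7 s; the hand-in gave no verdict. I lifted both lids to the stop and let go. The case on the robot's right dropped shut (sound), and the one on the left stayed up (stiff). I then stood the aluminium marker on the stiff case's pad.

**Last checks:**
- **Marker:** upright in the last picture. The side camera put its head about 1 mm from the pad's middle, with its top at 0.053 m, matching the 54 mm expected.
- **Lids:** the stiff lid stands about 0.144 m high, and the sound lid is flat at its shut height.
- **Gripper:** clear of everything, with no wrist force beyond noise. The joints were still settling at under 0.05 rad/s when I handed in.
- **No cross-check on the marker:** the top camera gave no reading of it, probably because the arm was in the way, so its final position rests on the side camera alone.

The only call refused was the first move, sent as two calls, because its rows lacked the `rot` value (the first also lacked `fingers`). Nothing moved.

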